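# Run in the spreader's greased slip clutch and park the spinner at its pointer

### The arm

A 6-joint arm with a two-finger parallel gripper is mounted at the origin on the work surface. World frame = base frame: x ahead of the robot, y to its left, z up, the work surface at z = 0. Lengths are in m, angles in degrees, forces in N, time in s.
With the tool pointing down it reaches from about 0.35 to 0.95 m from the base axis. Payload 17.4 kg.
Tool frame: the origin (TCP) lies where the fingers leave the gripper's body, on its centre line; the fingertips stand 84 mm ahead of it and the grasp point (between the pads) lies 65 mm ahead of it; z points along the fingers, y is the line along which they close (so a half turn about z gives the same grasp; the last joint's range is limited). The gripper opens to 93 mm and grips with 3 to 60 N. Pads are 15 mm wide; open, the fingers measure 128 mm over their backs; the gripper's body (75 mm by 188 mm) begins 65 mm behind the grasp point.
Start: joints at [-75.905, 6.646, 82.598, -0, 90.757, -2.166], TCP at [0.189, -0.648, 0.303] pointing down, gripper open.
Joint ranges: [-162.19, 162.19], [-47.58, 125.68], [4.15, 143.07], [-65.23, 245.23], [0.69, 171.88], [-170.13, 170.13]. Speed limits (degrees/s): [108.29, 108.29, 127.2, 180, 180, 180].

### API

Orientations are given as a 3x3 rotation matrix whose columns are the frame's x, y, z axes.
In Python, from plant import ctrl gives the robot as it stands.
- The arm moves only by the shell command python3 -m handwheel 'ROWS' [FORCE]. ROWS is a JSON object of lists of equal length, an entry for each row: "gripper": the closure, from 0 (fully open) to 1 (shut); "xyz": the shift along the tool's x, y, z as a fraction of full scale, a list of three; "spin": the turn about the tool's z as a fraction of full scale. A call has 1 to 10 rows; each row shifts and turns the commanded pose from where the row before left it, along the tool's axes as they then stand; what a row does not reach is not made up. Full scale, the value 1, is 20 mm for a shift and 0.08 rad for a turn. A row lasts 1/10 s, in which the tool goes at most 50 mm and 8.59 degrees, less where a joint would pass 70% of its speed; a pose out of reach is approached as far as the arm can. A call with a number of a shift or a turn outside -1 to 1 is refused whole. A call with a gripper value outside its range is refused whole. The fingers move at their own pace and stop on an object; FORCE is the grip in N (left out, the last holds). Time passes only in rows, so rows that do not move let the fingers close. It gives the time, the measured TCP pose, the force, the opening and the grip force at its end, in the units of the state.
- ctrl.state(): the state, without advancing time (a new reading comes with each control period).
- ctrl.camera(name): name is "side" or "top" or "wrist"; returns (picture, depth): 400x640x3 uint8, red, green, blue; 400x640 float32, m along the optical axis (not along the pixel's ray), 0 where there is no reading.
- ctrl.camera_params(name): a dict with "mtx" (3x3 intrinsics, pixels), "pose" (4x4, takes a point from camera to world coordinates); the wrist camera has in their place "hand_eye" (4x4, takes a point from camera to tool coordinates, whose origin is the TCP and whose axes are the flange's). Camera axes: x right, y up, looking along -z (the intrinsics and any distortion apply to the point x, -y, -z); pixel columns grow to the right and rows downward; lengths in m; the calibration is good to about 2 mm. The wrist camera is an equidistant fisheye: a pixel r from the principal point sees the ray r / f radians off the axis. A picture is of the moment at which its call begins: read the wrist's pose just before it. camera_params takes no time and is no camera call.
- ctrl.finish_job(): hands the job in; it is judged then, once.
Trained networks look in the newest picture that a camera, given by its name, has taken for a name from the list of things; names that differ only in an ending like _2 or _b are one class to them, and where a whole thing is asked for, a point or a joint stands for the part that bears it (a point fixed in the world has none). Each returns a list of dicts, best first, with "score" (0 to 1); they miss things now and then, are a little off and sometimes report something else, mostly with a low value. They report only what shows in the picture. A call takes as long as a camera call.
- ctrl.silhouettes(camera, target): "pixels" (400x640 bool, what is visible of it) and "box" ([centre column, centre row, width, height] in pixels, round what is visible of it).
The state is a dict: "clock": time; "qpos": joint angles; "qd": joint speeds; "joint_efforts": joint torques, N m; "tool_pos": TCP position; "ee_rot": TCP orientation; "wrist_force": force on the tool from outside, world axes, zero at the start; "moment": the same for the moment, N m; "width": finger opening in m; "grip_force": force on a finger pad.
Only numpy, scipy, OpenCV 4.12 (cv2) and the standard library are available. Lean on these libraries where they do the work, as an engineer would, in place of code of your own. Each camera call takes 0.05 s, during which the arm holds its last target. There are 200 camera calls.

### The job

Run in the freshly greased slip clutch of the feed spreader on the stand: turn its crank by the knob, counter-clockwise seen from above, until the spinner disc itself makes a steady one turn in four seconds (1.57 rad/s), and keep the disc within 0.2 rad/s of that speed for six seconds on end, never racing it beyond 2.5 rad/s. Then bring the disc to rest with the middle of its lug at the pointer, let go of the knob and move clear. Drive the disc by the crank only, without touching the disc itself, and leave the other things on the cart alone.

Things in the scene. Friction and masses are not known exactly. Their poses are not given: they have to be found in the camera images.
- stand: Grey stand bolted to the cart; origin: centre of its 240 x 190 mm foot, on the cart top; z up; +x points to the pointer's side. It carries a feed spreader's head: galvanized spinner disc, clutch housing, crank with wooden knob. Disc and crank share one axis, which passes 100 mm above the origin and leans 12 deg (0.209 rad) from vertical towards -x, so the disc is highest at the pointer.
- spinner (a joint): Disc angle about the leaning axis, rad, counted on through whole turns, growing counter-clockwise seen from above; at 0, 2 pi, 4 pi .. the lug is at the pointer. Disc 280 mm across, 12 mm thick, four vanes 14 mm high, no stops. Inertia 0.061 kg m2, mass 6.3 kg (both vary together, -15 to +35 %). Bearing: dry friction 0.06 N m, viscous drag 0.01 N m per rad/s, nominal.
- crank (a joint): Crank angle relative to the disc, rad, same sense and axis. The crank is not fixed to the disc: a greased slip clutch drives the disc with 0.09 N m per rad/s of this joint's speed, plus 0.006 N m dry friction in the same sense. So the disc runs slower than the crank, follows it with a time constant of about 0.6 s and coasts on when the crank stops. Endless both ways; balanced, it stays where left.
- knob_grip (a point): Point to grip, on the axis of the crank's knob, 31 mm above its lower end. Knob: pale wooden cylinder 32 mm across, 58 mm tall, parallel to the leaning axis, turning freely on its pin; it starts 4 mm above the crank arm (aluminium, 8 mm thick, 22 mm wide, 22 mm above the vanes). The point runs on a circle of radius 60 mm about crank_centre, square to the leaning axis.
- crank_centre (a point): Centre of the knob_grip's circle: on the leaning axis, 91 mm along it above the middle of the disc's underside. It stays put when the crank turns.
- lug (a point): Middle of the outer face of the lug: dark steel block 44 mm wide, 36 mm radially, 10 mm thick, on top of the disc's rim, sticking out 10 mm. The point is 150 mm from the axis, 17 mm along it above the disc's underside, and turns with the disc. The lug's weight pulls the leaning disc with 0.034 N m x sin(disc angle), nominal (scales with the disc's mass), too little to move a disc at rest.
- pointer (a point): Where lug lies when the lug is exactly at the pointer; fixed to the stand. The pointer is a flat steel finger 12 mm wide on an upright post (160 mm tall) at the stand's +x end, pointing inwards at the disc's rim; its tip is 11 mm further out than this point.
- insulator: Bystander, to be left alone: red plastic fence-post insulator, a ribbed spool 60 mm tall and 44 mm wide, standing loose on the cart; origin under its centre.
- plier: Bystander, to be left alone: galvanized steel fence plier, 280 mm long, lying flat and loose; origin near its middle.
- tile: Bystander, to be left alone: yellow ceramic tile 100 x 100 x 8 mm, loose; origin under its centre.
- grease_tub: Bystander, to be left alone: round grey grease tub with a white cap, 74 mm across, 85 mm tall, loose; origin under its centre.
- collar: Bystander, to be left alone: steel shaft collar, ring 52 mm across, 14 mm tall, loose; origin under its centre.
- driver: Bystander, to be left alone: loose screwdriver lying on the cart; origin near its middle.

How it is judged (in metres and radians):
On the way, in this order (a step that is already met when the one before it is completed fails the run):
1. the spinner disc runs counter-clockwise at 1.57 rad/s, give or take 0.2, for 5.8 s on end (velocity of joint spinner between 1.36 and 1.78 rad/s), for 5.8 s.
2. the disc is at rest with the lug at the pointer (distance between lug and pointer below 0.022 m and velocity of joint spinner between -0.06 and 0.06 rad/s), for 0.5 s.
At the end, for the whole second after the job is handed in: The disc is at rest (under 0.06 rad/s) with the middle of the lug's outer face within 22 mm of its place at the pointer, the crank is at rest, and the open gripper is at least 50 mm away from the knob's grip point (all of step 2 and velocity of joint crank between -0.1 and 0.1 rad/s and distance between the grasp point and knob_grip above 0.05 m); the robot touches nothing.
It fails at once if the disc is raced beyond 2.5 rad/s, either way (velocity of joint spinner above 2.55 rad/s or velocity of joint spinner below -2.55 rad/s).
It fails at once if the robot touches the disc, its vanes or its lug with more than 2 N (contact force between any of spinner_c0, spinner_c1, spinner_c2, spinner_c3, spinner_c4, spinner_c5, spinner_c6 and the fingers above 2 N or contact force between any of spinner_c0, spinner_c1, spinner_c2, spinner_c3, spinner_c4, spinner_c5, spinner_c6 and the arm above 2 N).
It fails at once if a bystander is moved by more than 30 mm (distance of any of insulator, plier, tile, grease_tub, collar, driver from where it was at the start of the episode above 0.03 m).
It also fails if it takes over 54 s, if anything falls off the work surface, if the arm or the gripper's body presses on something with over 40 N, if the wrist force passes 120 N, or if a joint passes its speed limit or range.

## Working session

There is one attempt and no reset: what is moved stays moved. The work goes in short steps, Python scripts to look and compute and a shell command to move; the robot and the scene stay as the last step left them, time stands still between calls to the robot, and variables do not carry over. Pictures are saved under pics/ and viewed, at most 10 in all, crops included, and the job is handed in when it is done.

```bash
ls; mkdir -p pics; python3 - <<'E'
from plant import ctrl
import cv2,numpy as np
np.set_printoptions(precision=4,suppress=True)
print(ctrl.state())
for c in("top","side"):
    im,d=ctrl.camera(c); cv2.imwrite(f"pics/{c}0.png",im[:,:,::-1])
    p=ctrl.camera_params(c);print(c,p)
    for n in("stand","knob_grip","lug","crank","grease_tub","insulator"):
        r=ctrl.silhouettes(c,n)
        for q in r[:2]: print(n,round(q["score"],2),q["box"],q["pixels"].sum())
E
```

```text
pics
{'clock': 0.0, 'qpos': array([-75.9054,   6.6732,  82.6348,  -0.0017,  90.7569,  -2.1659]), 'qd': array([-0.0332, -0.0096,  0.0535,  0.1037, -0.0258,  0.0454]), 'joint_efforts': array([  0.0009, -72.1274, -62.2607,   0.0781,   0.0239,  -0.0001]), 'tool_pos': array([ 0.189 , -0.6479,  0.302 ]), 'ee_rot': array([[ 0.96  ,  0.28  , -0.0003],
       [ 0.28  , -0.96  ,  0.0011],
       [ 0.    , -0.0011, -1.    ]]), 'wrist_force': array([ 0.3367,  0.0982, -0.3924]), 'moment': array([-0.0097, -0.0292,  0.0196]), 'grip_force': 0.0, 'width': 0.09285201746535254}
top {'mtx': array([[371.0876,   0.    , 321.9633],
       [  0.    , 371.0876, 201.122 ],
       [  0.    ,   0.    ,   1.    ]]), 'pose': array([[-0.0082,  0.9776, -0.2105,  0.3049],
       [-1.    , -0.0089, -0.0024, -0.0835],
       [-0.0042,  0.2105,  0.9776,  1.2861],
       [ 0.    ,  0.    ,  0.    ,  1.    ]])}
stand 0.94 [312.4, 202.4, 90.8, 104.1] 6099
knob_grip 0.5 [330.1, 221.8, 7.2, 8.7] 54
lug 0.83 [311.1, 207.6, 84.7, 82.1] 5970
crank 0.63 [314.6, 208.4, 35.1, 32.9] 454
crank 0.62 [189.1, 235.0, 25.2, 85.2] 920
grease_tub 0.89 [193.8, 186.3, 27.6, 21.4] 498
insulator 0.62 [376.5, 163.1, 12.7, 14.3] 140
insulator 0.54 [398.5, 243.4, 15.7, 11.6] 126
side {'mtx': array([[378.569 ,   0.    , 322.0701],
       [  0.    , 378.569 , 201.2805],
       [  0.    ,   0.    ,   1.    ]]), 'pose': array([[ 0.9985,  0.0219, -0.051 ,  0.4944],
       [-0.0519,  0.6911, -0.7208, -0.9099],
       [ 0.0195,  0.7224,  0.6912,  0.9347],
       [ 0.    ,  0.    ,  0.    ,  1.    ]])}
stand 0.75 [283.2, 298.4, 19.2, 23.5] 313
stand 0.68 [321.8, 214.1, 105.9, 90.6] 6175
knob_grip 0.6 [298.9, 200.2, 10.7, 15.3] 157
lug 0.85 [316.6, 206.8, 88.2, 71.5] 4937
lug 0.17 [324.7, 212.1, 103.4, 90.1] 6094
grease_tub 0.66 [335.6, 141.2, 19.2, 26.6] 422
```

```bash
python3 - <<'E'
import cv2,numpy as np
a=cv2.imread("pics/top0.png");b=cv2.imread("pics/side0.png")
f=lambda i,x,y:cv2.resize(i[y:y+150,x:x+200],None,fx=4,fy=4,interpolation=cv2.INTER_CUBIC)
cv2.imwrite("pics/ct.png",f(a,215,125));cv2.imwrite("pics/cs.png",f(b,220,135))
cv2.imwrite("pics/both.png",np.vstack([a,b])[:, :].copy() if 0 else cv2.resize(np.vstack([a,b]),(480,600)))
E
```

```text
(no output)
```

View pics/ct.png

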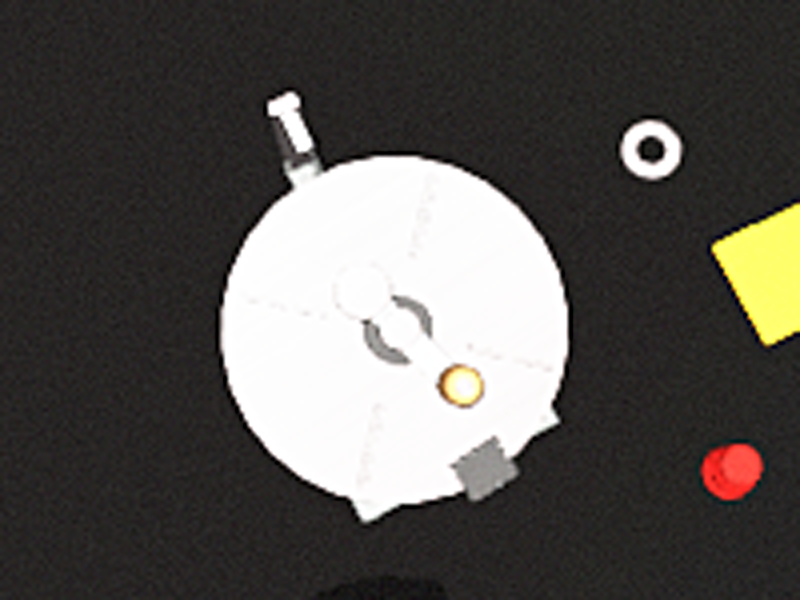

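View pics/cs.png

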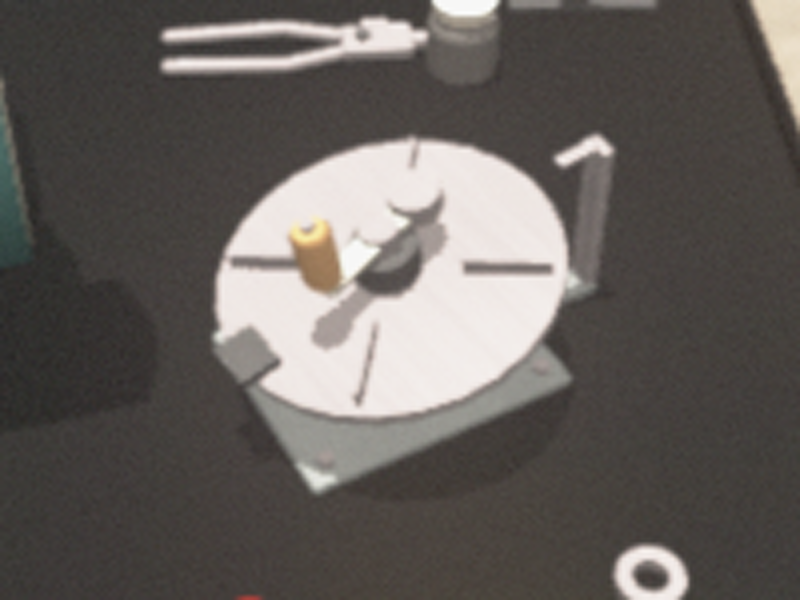

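View pics/both.png

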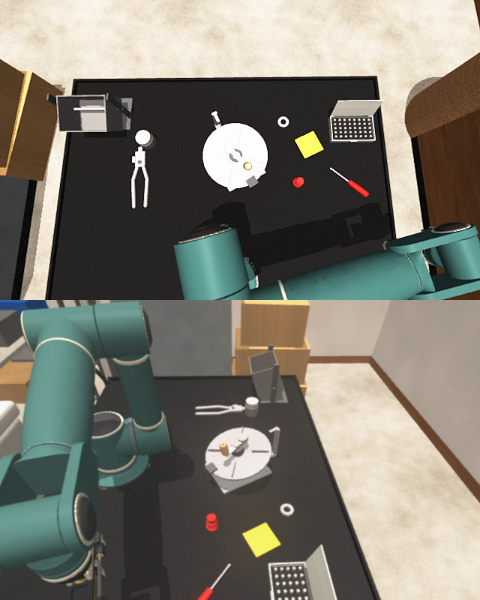

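The top crop shows the disc centred near (314,207) full-frame, pointer tip near (291,169), lug near (336,242) and knob near (330,221). The side crop shows the knob near (299,200), the lug lower left near (281,223) and the pointer tip near (360,174). The last picture shows clear space around the stand. Next I'll fit the geometry.

```bash
cat > geo.py <<'E'
import numpy as np,cv2
from plant import ctrl
np.set_printoptions(precision=4,suppress=True)
def backproj(c,d):
    p=ctrl.camera_params(c);K,T=p["mtx"],p["pose"]
    v,u=np.mgrid[:400,:640]
    P=np.stack([(u-K[0,2])/K[0,0]*d,-(v-K[1,2])/K[1,1]*d,-d],-1)
    return P@T[:3,:3].T+T[:3,3]
def project(c,X):
    p=ctrl.camera_params(c);K,T=p["mtx"],p["pose"]
    q=(np.atleast_2d(X)-T[:3,3])@T[:3,:3]
    return np.c_[K[0,0]*q[:,0]/-q[:,2]+K[0,2],K[1,2]-K[1,1]*q[:,1]/-q[:,2]]
E
python3 - <<'E'
from geo import *
from scipy.optimize import least_squares
for c,tip in(("top",(290,170)),("side",(360,175))):
    im,d=ctrl.camera(c); W=backproj(c,d)
    s=ctrl.silhouettes(c,"lug")[0]["pixels"]; 
    m=s&(d>0); P=W[m]
    idx=np.ones(len(P),bool)
    for _ in range(8):
        c0=P[idx].mean(0); n=np.linalg.svd(P[idx]-c0,full_matrices=False)[2][2]; n*=np.sign(n[2])
        r=(P-c0)@n; idx=abs(r-np.median(r[idx]))<max(.003,2*r[idx].std()*.8) 
    print(c,"n",n,"tilt",np.degrees(np.arccos(n[2])),"yaw",np.degrees(np.arctan2(-n[1],-n[0])),"std",r[idx].std(),idx.sum())
    e1=np.cross([0,1,0],n);e1/=np.linalg.norm(e1);e2=np.cross(n,e1)
    Q=P[idx]-c0; q=np.c_[Q@e1,Q@e2]
    h=cv2.convexHull(q.astype(np.float32))[:,0]
    f=least_squares(lambda x:np.hypot(h[:,0]-x[0],h[:,1]-x[1])-x[2],[0,0,.14],loss="soft_l1",f_scale=.001).x
    C=c0+f[0]*e1+f[1]*e2
    print("disc top centre",C,"R",f[2])
    # where axis hits z: C - t n with stand origin xy at z=.1
    t=(C[2]-.1)/n[2]; print("axis at z=.1",C-t*n,"t",t)
    k=ctrl.silhouettes(c,"knob_grip")
    for q in k[:1]:
        pk=W[q["pixels"]&(d>0)]; print("knob",q["score"],np.median(pk,0),"max along axis",np.percentile((pk-C)@n,[5,50,95]))
    u,v=tip
    for y in range(v-3,v+4,2):print([W[y,x].round(3).tolist() for x in range(u-2,u+3,2)])
E
```

```text
top n [-0.1863 -0.0941  0.978 ] tilt 12.04559724112845 yaw 26.80486356225976 std 0.0015386608692437114 4024
disc top centre [ 0.5372 -0.0521  0.1117] R 0.13849088774084736
axis at z=.1 [ 0.5394 -0.051   0.1   ] t 0.011923900052412152
knob 0.7 [ 0.5342 -0.0519  0.1146] max along axis [-0.0036  0.0005  0.0499]
[[0.705, 0.04, 0.014], [0.707, 0.034, 0.008], [0.705, 0.026, 0.012]]
[[0.698, 0.04, 0.011], [0.697, 0.033, 0.016], [0.699, 0.026, 0.008]]
[[0.69, 0.04, 0.014], [0.651, 0.021, 0.143], [0.652, 0.015, 0.138]]
[[0.645, 0.028, 0.139], [0.646, 0.022, 0.137], [0.645, 0.015, 0.141]]
side n [-0.1871 -0.0952  0.9777] tilt 12.115156943495098 yaw 26.963677757488178 std 0.0014255460879467195 3405
disc top centre [ 0.5391 -0.0559  0.1117] R 0.13871325136964488
axis at z=.1 [ 0.5414 -0.0548  0.1   ] t 0.011974379190793605
knob 0.64 [ 0.484  -0.1158  0.1848] max along axis [0.0576 0.0866 0.1072]
[[0.711, 0.22, 0.004], [0.72, 0.226, -0.001], [0.727, 0.224, 0.001]]
[[0.71, 0.211, 0.002], [0.679, 0.018, 0.162], [0.686, 0.019, 0.161]]
[[0.709, 0.201, 0.0], [0.68, 0.016, 0.156], [0.685, 0.012, 0.158]]
[[0.707, 0.185, 0.003], [0.715, 0.186, 0.003], [0.723, 0.188, 0.001]]
```

```bash
cat >> geo.py <<'E'
yaw=np.radians(26.9);L=np.radians(12)
ex=np.array([np.cos(yaw),np.sin(yaw),0]);ey=np.array([-np.sin(yaw),np.cos(yaw),0]);ez=np.array([0,0,1.])
n=-np.sin(L)*ex+np.cos(L)*ez; er=np.cos(L)*ex+np.sin(L)*ez   # er: towards pointer in disc plane
B=np.array([.5404,-.0530,.1]); CC=B+.091*n
def ring(a,r,h): return B+h*n+r*(np.multiply.outer(np.cos(a),er)+np.multiply.outer(np.sin(a),ey))
def ang(X):
    w=np.asarray(X)-B; return np.arctan2(w@ey,w@er)
E
python3 - <<'E'
from geo import *
from scipy.optimize import least_squares
f=lambda x:np.r_[(project("top",ring(x[0],.06,.118))[0]-[330.3,221.2]),(project("side",ring(x[0],.06,.091))[0]-[298.9,199.8])]
s=least_squares(f,[-2.5]);phi=s.x[0];print("phi",phi,"res",s.fun)
g=lambda x:np.r_[(project("top",ring(x[0],.132,.022))[0]-[215+485/4,125+468/4]),(project("side",ring(x[0],.132,.022))[0]-[220+247/4,135+355/4])]
s2=least_squares(g,[-2.5]);print("theta",s2.x,s2.fun)
G=ring(phi,.06,.091);print("grip",G,"CC",CC)
st=ctrl.state();R=st["ee_rot"]
h=np.arctan2(R[1,0],R[0,0]);print("spin",-(yaw-h)/.08)
Rn=np.c_[ex,-ey,-ez]
d=G+[0,0,.065]-st["tool_pos"];print("after spin, shift in tool/20mm",Rn.T@d/.02)
im,dp=ctrl.camera("wrist");cv2.imwrite("pics/w0.png",im[:,:,::-1]);print(ctrl.camera_params("wrist"))
E
```

```text
phi -2.80131986453981 res [ 0.6979 -0.3576 -0.0419 -1.7092]
theta [-3.0318] [ 0.2223 -0.4565 -0.4026 -0.3426]
grip [ 0.4832 -0.1044  0.1773] CC [ 0.5235 -0.0616  0.189 ]
spin -2.3209773322148095
after spin, shift in tool/20mm [ 25.4163 -17.5808   3.024 ]
{'mtx': array([[309.7069,   0.    , 320.5628],
       [  0.    , 309.7069, 198.37  ],
       [  0.    ,   0.    ,   1.    ]]), 'hand_eye': array([[ 0.0001,  0.955 ,  0.2965,  0.0823],
       [ 1.    , -0.0003,  0.0005, -0.0008],
       [ 0.0005,  0.2965, -0.955 , -0.0828],
       [ 0.    ,  0.    ,  0.    ,  1.    ]])}
```

```bash
python3 -m handwheel '{"gripper":[0,0,0,0,0,0,0,0,0,0],"xyz":[[0.5,-0.4,0],[1,-0.7,0],[1,-0.7,0],[1,-0.7,0],[1,-0.7,0],[1,-0.7,0],[1,-0.7,0],[1,-0.7,0],[1,-0.7,0],[1,-0.7,0]],"spin":[-0.77,-0.77,-0.78,0,0,0,0,0,0,0]}' 20
python3 -m handwheel '{"gripper":[0,0,0,0,0,0,0,0,0,0],"xyz":[[1,-0.7,0],[1,-0.7,0],[1,-0.7,0],[1,-0.7,0],[1,-0.7,0],[1,-0.7,0],[1,-0.7,0],[1,-0.7,0],[1,-0.7,0],[1,-0.7,0]],"spin":[0,0,0,0,0,0,0,0,0,0]}'
python3 - <<'E'
from geo import *
st=ctrl.state();R=st["ee_rot"];print(st["clock"],st["tool_pos"]);print("spin",-(yaw-np.arctan2(R[1,0],R[0,0]))/.08)
print(np.c_[ex,-ey,-ez].T@(ring(-2.8013,.06,.091)+[0,0,.065]-st["tool_pos"])/.02)
E
```

```text
clock: 2.05
tool_pos: [0.3041, -0.4452, 0.3028]
ee_rot: [[0.892, 0.452, 0.0], [0.452, -0.892, -0.0], [0.0, 0.0, -1.0]]
wrist_force: [-0.5, -0.6, -0.2]
width: 0.0931
grip_force: 0.0
clock: 3.05
tool_pos: [0.4191, -0.2298, 0.3029]
ee_rot: [[0.892, 0.452, 0.0], [0.452, -0.892, -0.0], [0.0, 0.0, -1.0]]
wrist_force: [-0.1, -0.5, 0.4]
width: 0.093
grip_force: 0.0
3.05 [ 0.4191 -0.2298  0.3029]
spin -0.0017441008144970793
[ 5.6949 -4.1392  3.0335]
```

```bash
python3 -m handwheel '{"gripper":[0,0,0,0,0,0,0],"xyz":[[1,-0.7,0],[1,-0.7,0],[1,-0.7,0],[1,-0.7,0],[1,-0.7,0],[0.7,-0.64,0],[0,0,0]],"spin":[0,0,0,0,0,0,0]}'
cat >> geo.py <<'E'
def wproj(st,X):
    p=ctrl.camera_params("wrist");K,H=p["mtx"],p["hand_eye"]
    t=(np.atleast_2d(X)-st["tool_pos"])@st["ee_rot"]; q=(t-H[:3,3])@H[:3,:3]
    q=np.c_[q[:,0],-q[:,1],-q[:,2]]; r=np.hypot(q[:,0],q[:,1]);a=np.arctan2(r,q[:,2])
    return np.c_[K[0,0]*a*q[:,0]/r+K[0,2],K[1,1]*a*q[:,1]/r+K[1,2]]
E
python3 - <<'E'
from geo import *
st=ctrl.state();im,d=ctrl.camera("wrist");im=im[:,:,::-1].copy()
print(st["tool_pos"],np.c_[ex,-ey,-ez].T@(ring(-2.8013,.06,.091)+[0,0,.065]-st["tool_pos"])/.02)
for X in(ring(-2.8013,.06,.118),ring(-2.8013,.06,.06),ring(-3.0318,.15,.017),ring(0,.15,.017)):
    p=wproj(st,X)[0];print(p);cv2.drawMarker(im,tuple(int(v) for v in p),(0,0,255),0,14,1)
cv2.imwrite("pics/w1.png",im)
E
```

```text
clock: 3.75
tool_pos: [0.4835, -0.1038, 0.3028]
ee_rot: [[0.891, 0.454, 0.0], [0.454, -0.891, 0.0], [0.0, -0.0, -1.0]]
wrist_force: [-0.0, -0.0, -0.0]
width: 0.0931
grip_force: 0.0
[ 0.4835 -0.1038  0.3028] [-0.0253  0.0214  3.0253]
[322.8335 245.5718]
[322.4675 201.3249]
[318.5577 255.4515]
[297.6973 -53.8323]
```

View pics/w1.png

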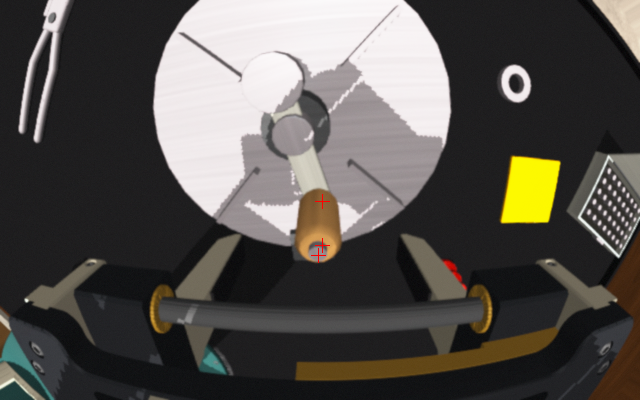

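The wrist view shows the knob top at (319,247), about 4 px left of the prediction, which is 3 mm. The disc, its vanes and the arm are clear between the fingers. I'll correct sideways, descend and grip.

```bash
python3 -m handwheel '{"gripper":[0,0,0,0,0.5,1,1,1,1],"xyz":[[0,-0.13,0.6],[0,0,0.8],[0,0,0.8],[0,0,0.65],[0,0,0],[0,0,0],[0,0,0],[0,0,0],[0,0,0]],"spin":[0,0,0,0,0,0,0,0,0]}' 20
python3 - <<'E'
from geo import *
st=ctrl.state();print(st["clock"],st["tool_pos"],st["width"],st["grip_force"])
w=st["tool_pos"]-[0,0,.065]-CC;print(w@er,w@ey,w@n)
ims=[ctrl.camera(c)[0][:,:,::-1] for c in("wrist","top","side")]
for i,c in enumerate(("wrist","top","side")):cv2.imwrite(f"pics/g_{c}.png",ims[i])
t=cv2.resize(ims[1][125:275,215:415],(400,300));s=cv2.resize(ims[2][135:285,220:420],(400,300))
cv2.imwrite("pics/g.png",np.vstack([np.hstack([t,s]),cv2.resize(ims[0][:240],(800,300))]))
E
```

```text
clock: 4.7
tool_pos: [0.482, -0.103, 0.2462]
ee_rot: [[0.892, 0.452, 0.001], [0.452, -0.892, -0.0], [0.001, 0.001, -1.0]]
wrist_force: [-0.6, -0.1, 0.5]
width: 0.0571
grip_force: 0.0
4.7 [ 0.482  -0.103   0.2462] 0.05709203352788626 0.0
-0.05618318129791765 -0.0182011816769648 0.004000996537637174
```

View pics/g.png

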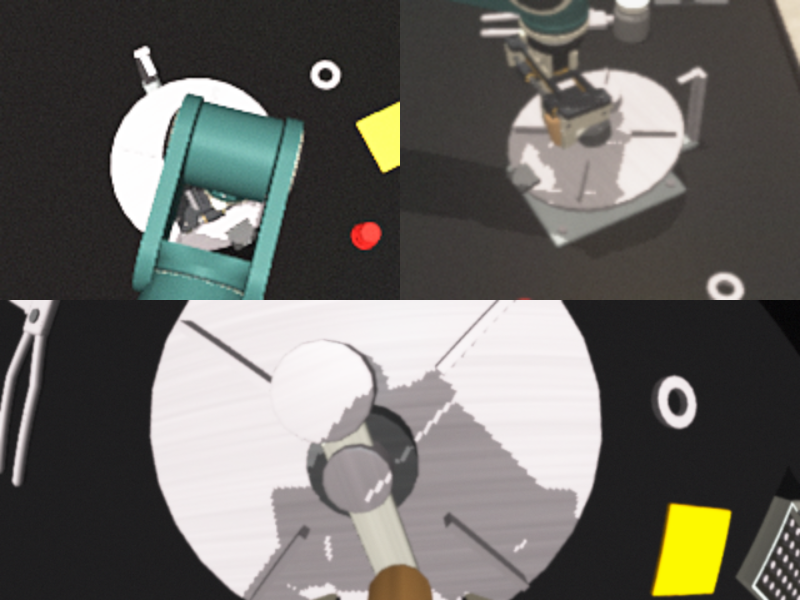

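The side view shows all four vanes and the lug (lower left), with only the gripper hiding the upper left. The lug stands 10 mm proud, so I'll track it by its depth.

```bash
cat >> geo.py <<'E'
def lug(cam="side",verbose=0):
    st=ctrl.state();t=st["clock"]
    im,d=ctrl.camera(cam);W=backproj(cam,d)
    w=W-B; h=w@n; X=w@er;Y=w@ey;r=np.hypot(X,Y)
    m=(d>0)&(r>.1415)&(r<.152)&(h>.008)&(h<.028)
    if m.sum()<6: return t,None,int(m.sum())
    a=np.arctan2(Y,X); a0=np.angle(np.median(np.exp(1j*a[m]).real)+1j*np.median(np.exp(1j*a[m]).imag))
    da=np.angle(np.exp(1j*(a-a0)))
    m2=(d>0)&(r>.116)&(r<.151)&(h>.0175)&(h<.027)&(abs(da)<.25)
    if m2.sum()<15: return t,None,int(m2.sum())
    k=np.average(da[m2]); 
    return t,float(np.angle(np.exp(1j*(a0+k)))),int(m2.sum())
def crank(st=None):
    st=st or ctrl.state(); w=st["tool_pos"]-[0,0,.065]-CC
    return st["clock"],np.arctan2(w@ey,w@er),np.hypot(w@er,w@ey),w@n
E
python3 -m handwheel '{"gripper":[1,1,1,1,1],"xyz":[[0,0,0],[0,0,0],[0,0,0],[0,0,0],[0,0,0]],"spin":[0,0,0,0,0]}'
python3 - <<'E'
from geo import *
for i in range(2):print(lug("side"))
print(lug("top"));print(crank())
E
```

```text
clock: 5.35
tool_pos: [0.4819, -0.103, 0.2458]
ee_rot: [[0.892, 0.452, 0.0], [0.452, -0.892, 0.0], [0.0, 0.0, -1.0]]
wrist_force: [-0.4, 1.1, 0.3]
width: 0.0318
grip_force: 20.0
(5.35, -3.0315208192876932, 136)
(5.4, -3.0345603034763546, 134)
(5.45, -3.0729095006584797, 136)
(5.5, np.float64(-2.8306263440900397), np.float64(0.05922589463339133), np.float64(0.0035721878613136798))
```

```bash
python3 -m handwheel '{"gripper":[1,1,1,1,1,1,1,1,1,1],"xyz":[[0.06,0.26,-0.01],[0.21,0.42,-0.05],[0.29,0.41,-0.06],[0.39,0.37,-0.08],[0.5,0.32,-0.11],[0.58,0.22,-0.12],[0.67,0.09,-0.14],[0.71,-0.07,-0.16],[0.72,-0.27,-0.15],[0.66,-0.49,-0.14]],"spin":[0,0,0,0,0,0,0,0,0,0]}'
O0=2.8 python3 step.py side 1 1.57
```

```text
clock: 6.5
tool_pos: [0.5788, -0.0821, 0.266]
ee_rot: [[0.892, 0.452, -0.002], [0.452, -0.892, 0.0], [-0.002, -0.001, -1.0]]
wrist_force: [-14.3, 2.9, 3.9]
width: 0.0315
grip_force: 20.0
par [0.9902 0.055  0.0918] res [ 0.    -0.001]
t 6.55 phi -0.805 r 0.0601 h 0.0035 lead -0.003 width 0.0315 F [-14.3   2.9   3.9] | th -2.419 (-2.419) w 1.013
[[0.5,-0.65,-0.11],[0.32,-0.81,-0.07],[0.07,-0.92,-0.02],[-0.19,-0.86,0.04],[-0.4,-0.74,0.09],[-0.58,-0.59,0.12],[-0.69,-0.39,0.15],[-0.76,-0.19,0.16],[-0.78,0.02,0.17],[-0.73,0.23,0.15]]
w [1.13, 1.25, 1.37, 1.45, 1.5, 1.53, 1.54, 1.55, 1.56, 1.56] O 2.6 th end -1.0
```

```bash
python3 -m handwheel '{"gripper":[1,1,1,1,1,1,1,1,1,1],"xyz":[[0.5,-0.65,-0.11],[0.32,-0.81,-0.07],[0.07,-0.92,-0.02],[-0.19,-0.86,0.04],[-0.4,-0.74,0.09],[-0.58,-0.59,0.12],[-0.69,-0.39,0.15],[-0.76,-0.19,0.16],[-0.78,0.02,0.17],[-0.73,0.23,0.15]],"spin":[0,0,0,0,0,0,0,0,0,0]}'
O0=2.6 python3 step.py side 1 1.6
```

```text
clock: 7.55
tool_pos: [0.4756, -0.0236, 0.2523]
ee_rot: [[0.891, 0.453, 0.001], [0.453, -0.891, 0.0], [0.001, 0.0, -1.0]]
wrist_force: [12.8, -6.1, -4.8]
width: 0.0319
grip_force: 20.0
par [0.9895 0.0551 0.0917] res [ 0.     -0.0014  0.0002]
t 7.60 phi 2.000 r 0.0611 h 0.0036 lead -0.006 width 0.0319 F [12.8 -6.1 -4.8] | th -0.926 (-0.926) w 1.370
[[-0.71,0.54,0.15],[-0.53,0.63,0.11],[-0.32,0.72,0.07],[-0.13,0.75,0.03],[0.06,0.73,-0.01],[0.21,0.68,-0.05],[0.36,0.58,-0.07],[0.46,0.48,-0.1],[0.54,0.35,-0.11],[0.58,0.22,-0.13]]
w [1.46, 1.52, 1.55, 1.57, 1.58, 1.59, 1.59, 1.6, 1.6, 1.6] O 2.1 th end 0.63
```

```bash
python3 -m handwheel '{"gripper":[1,1,1,1,1,1,1,1,1,1],"xyz":[[-0.71,0.54,0.15],[-0.53,0.63,0.11],[-0.32,0.72,0.07],[-0.13,0.75,0.03],[0.06,0.73,-0.01],[0.21,0.68,-0.05],[0.36,0.58,-0.07],[0.46,0.48,-0.1],[0.54,0.35,-0.11],[0.58,0.22,-0.13]],"spin":[0,0,0,0,0,0,0,0,0,0]}'
O0=2.1 python3 step.py side 2 1.6
```

```text
clock: 8.6
tool_pos: [0.5378, -0.1196, 0.2547]
ee_rot: [[0.892, 0.453, -0.001], [0.453, -0.892, 0.004], [0.001, -0.004, -1.0]]
wrist_force: [-7.6, 22.1, 6.1]
width: 0.0315
grip_force: 20.0
par [0.8505 0.0651 0.0914] res [ 0.      0.0006 -0.0067  0.0035]
t 8.65 phi -1.792 r 0.0597 h 0.0035 lead -0.028 width 0.0315 F [-7.6 22.1  6.1] | th 0.639 (0.639) w 1.328
[[0.75,0.09,-0.16],[0.7,-0.12,-0.15],[0.61,-0.26,-0.13],[0.53,-0.38,-0.12],[0.43,-0.49,-0.09],[0.31,-0.55,-0.06],[0.19,-0.61,-0.04],[0.05,-0.63,-0.01],[-0.07,-0.63,0.01],[-0.21,-0.61,0.05]]
[[-0.33,-0.56,0.07],[-0.45,-0.48,0.09],[-0.56,-0.36,0.12],[-0.63,-0.24,0.14],[-0.68,-0.08,0.14],[-0.7,0.08,0.15],[-0.67,0.26,0.14],[-0.6,0.43,0.13],[-0.48,0.58,0.1],[-0.33,0.7,0.07]]
w [1.44, 1.5, 1.54, 1.56, 1.58, 1.59, 1.59, 1.6, 1.6, 1.6, 1.6, 1.6, 1.6, 1.6, 1.6, 1.6, 1.6, 1.6, 1.6, 1.6] O 2.6 th end 3.78
```

```bash
python3 -m handwheel '{"gripper":[1,1,1,1,1,1,1,1,1,1],"xyz":[[0.75,0.09,-0.16],[0.7,-0.12,-0.15],[0.61,-0.26,-0.13],[0.53,-0.38,-0.12],[0.43,-0.49,-0.09],[0.31,-0.55,-0.06],[0.19,-0.61,-0.04],[0.05,-0.63,-0.01],[-0.07,-0.63,0.01],[-0.21,-0.61,0.05]],"spin":[0,0,0,0,0,0,0,0,0,0]}'
O0=2.1 python3 step.py side 1 1.6
```

```text
clock: 9.65
tool_pos: [0.5584, -0.0145, 0.269]
ee_rot: [[0.891, 0.453, 0.003], [0.453, -0.891, 0.002], [0.003, -0.001, -1.0]]
wrist_force: [6.3, 6.5, -0.5]
width: 0.0319
grip_force: 20.0
par [0.9303 0.059  0.0906] res [-0.0064 -0.0183  0.0203 -0.0063]
t 9.70 phi 0.448 r 0.0603 h 0.0037 lead -0.007 width 0.0319 F [ 6.3  6.5 -0.5] | th 2.351 (2.351) w 1.494
[[-0.37,-0.58,0.09],[-0.48,-0.47,0.1],[-0.57,-0.36,0.12],[-0.64,-0.22,0.14],[-0.69,-0.06,0.14],[-0.69,0.11,0.15],[-0.66,0.28,0.14],[-0.59,0.44,0.12],[-0.47,0.6,0.1],[-0.31,0.71,0.07]]
w [1.54, 1.56, 1.58, 1.59, 1.59, 1.6, 1.6, 1.6, 1.6, 1.6] O 2.6 th end 3.93
```

```bash
sed -i 's#/.012,(q#/.018,(q#; s#\*.012)#*.018)#' step.py
python3 -m handwheel '{"gripper":[1,1,1,1,1,1,1,1,1,1],"xyz":[[-0.37,-0.58,0.09],[-0.48,-0.47,0.1],[-0.57,-0.36,0.12],[-0.64,-0.22,0.14],[-0.69,-0.06,0.14],[-0.69,0.11,0.15],[-0.66,0.28,0.14],[-0.59,0.44,0.12],[-0.47,0.6,0.1],[-0.31,0.71,0.07]],"spin":[0,0,0,0,0,0,0,0,0,0]}'
O0=2.6 python3 step.py side,top 2 1.6
```

```text
clock: 10.7
tool_pos: [0.4647, -0.0741, 0.2455]
ee_rot: [[0.892, 0.453, 0.003], [0.453, -0.892, 0.0], [0.003, 0.001, -1.0]]
wrist_force: [20.4, 6.1, -2.6]
width: 0.0319
grip_force: 20.0
par [0.9379 0.0594 0.0911] res [ 0.0199 -0.0056 -0.014   0.014 ]
t 10.80 phi 2.885 r 0.0607 h 0.0037 lead -0.034 width 0.0319 F [20.4  6.1 -2.6] | th 4.090 (-2.194) w 1.215
[[-0.06,0.91,0.02],[0.18,0.91,-0.04],[0.42,0.77,-0.09],[0.6,0.6,-0.13],[0.72,0.4,-0.15],[0.79,0.17,-0.17],[0.8,-0.05,-0.17],[0.74,-0.26,-0.15],[0.64,-0.45,-0.14],[0.5,-0.59,-0.11]]
[[0.32,-0.69,-0.07],[0.15,-0.74,-0.03],[-0.04,-0.73,0.01],[-0.21,-0.69,0.05],[-0.34,-0.61,0.07],[-0.47,-0.49,0.1],[-0.55,-0.37,0.12],[-0.6,-0.23,0.12],[-0.62,-0.09,0.14],[-0.61,0.05,0.13]]
w [1.33, 1.44, 1.5, 1.54, 1.57, 1.58, 1.59, 1.59, 1.6, 1.6, 1.6, 1.6, 1.6, 1.6, 1.6, 1.6, 1.6, 1.6, 1.6, 1.6] O 2.1 th end 7.2
```

```bash

python3 -m handwheel '{"gripper":[1,1,1,1,1,1,1,1,1,1],"xyz":[[-0.06,0.91,0.02],[0.18,0.91,-0.04],[0.42,0.77,-0.09],[0.6,0.6,-0.13],[0.72,0.4,-0.15],[0.79,0.17,-0.17],[0.8,-0.05,-0.17],[0.74,-0.26,-0.15],[0.64,-0.45,-0.14],[0.5,-0.59,-0.11]],"spin":[0,0,0,0,0,0,0,0,0,0]}'
python3 -m handwheel '{"gripper":[1,1,1,1,1,1,1,1,1,1],"xyz":[[0.32,-0.69,-0.07],[0.15,-0.74,-0.03],[-0.04,-0.73,0.01],[-0.21,-0.69,0.05],[-0.34,-0.61,0.07],[-0.47,-0.49,0.1],[-0.55,-0.37,0.12],[-0.6,-0.23,0.12],[-0.62,-0.09,0.14],[-0.61,0.05,0.13]],"spin":[0,0,0,0,0,0,0,0,0,0]}'
O0=2.1 python3 step.py side 2 1.6
```

```text
clock: 11.8
tool_pos: [0.5815, -0.0684, 0.268]
ee_rot: [[0.892, 0.452, -0.001], [0.452, -0.892, -0.0], [-0.001, -0.0, -1.0]]
wrist_force: [-10.8, -1.0, 2.5]
width: 0.0318
grip_force: 20.0
clock: 12.8
tool_pos: [0.4856, -0.0135, 0.2552]
ee_rot: [[0.892, 0.453, 0.0], [0.453, -0.892, 0.0], [0.0, 0.0, -1.0]]
wrist_force: [3.7, -3.6, 6.4]
width: 0.0318
grip_force: 20.0
par [0.8785 0.0599 0.0893] res [-0.0184 -0.05   -0.0228  0.0483]
t 12.85 phi 1.761 r 0.0611 h 0.0036 lead -0.014 width 0.0318 F [ 3.7 -3.6  6.4] | th 7.220 (0.936) w 1.396
[[-0.66,0.27,0.14],[-0.57,0.35,0.12],[-0.45,0.46,0.1],[-0.35,0.52,0.07],[-0.23,0.58,0.05],[-0.1,0.62,0.02],[0.02,0.62,-0.0],[0.15,0.61,-0.03],[0.28,0.57,-0.06],[0.39,0.51,-0.09]]
[[0.5,0.42,-0.1],[0.59,0.29,-0.13],[0.66,0.16,-0.14],[0.69,-0.0,-0.14],[0.68,-0.17,-0.15],[0.64,-0.35,-0.13],[0.55,-0.5,-0.12],[0.41,-0.64,-0.09],[0.24,-0.74,-0.05],[0.05,-0.78,-0.01]]
w [1.48, 1.53, 1.56, 1.57, 1.58, 1.59, 1.59, 1.6, 1.6, 1.6, 1.6, 1.6, 1.6, 1.6, 1.6, 1.6, 1.6, 1.6, 1.6, 1.6] O 2.6 th end 10.38
```

```bash
cat > an.py <<'E'
import sys;sys.argv=["x","none","0","1.6"]
exec(open("step.py").read())
M=np.array(D["m"])
T,Th,Wd=run(p);print(np.c_[M,(np.interp(M[:,0],T,Th)-M[:,1]),np.interp(M[:,0],T,Wd),np.interp(M[:,0],K[:,0],K[:,1])])
def sim2(q):
    m,f,c,v,ds,g=q[:6];dt=.005;ts,phs=K.T;T=np.arange(ts[0],ts[-1]+1e-6,dt);O=np.diff(np.interp(T,ts,phs))/dt
    w,th=0,-3.033;Th=[th];Wd=[w]
    for o in O:
        s=o-w;tau=c*s+ds*np.tanh(s/.02)+g*np.sin(th)-v*w
        w2=w+tau*dt/(.061*m);fr=f*dt/(.061*m);w2=np.sign(w2)*max(0,abs(w2)-fr)
        th+=dt*(w+w2)/2;w=w2;Th.append(th);Wd.append(w)
    return T,np.array(Th),np.array(Wd)
def res(q):
    T,Th,_=sim2(q);a=np.interp(M[:,0],T,Th);return np.r_[(a+q[6]*np.cos(a)+q[7]*np.sin(a)-M[:,1])/.006,(q-q0)/[.15,.012,.01,.003,.002,.01,.015,.015]]
q0=np.array([1.05,.06,.09,.01,.006,.036,0,0])
s=least_squares(res,q0,diff_step=1e-3);print("full",s.x,"cost",s.cost,s.fun[:len(M)]*.006)
T,Th,Wd=sim2(s.x);print("th,w now",Th[-1],Wd[-1],"w range 11.0+",[ (round(x,2),round(np.interp(x,T,Wd),3)) for x in np.arange(10.8,T[-1],.2)])
J=np.linalg.inv(s.jac.T@s.jac);print("sd",np.sqrt(np.diag(J)))
E
python3 an.py
```

```text
t 12.85 phi 1.783 r 0.0610 h 0.0036 lead 0.000 width 0.0318 F [-3.9  0.1  7.6] | th 7.220 (0.936) w 1.396
[[ 5.5    -3.033   0.      0.     -2.8306]
 [ 6.5    -2.4725  0.0004  1.1813 -0.8051]
 [ 7.55   -0.9994 -0.0042  1.5479  1.9995]
 [ 8.6     0.5641  0.0295  1.5566  4.4914]
 [ 9.65    2.2779 -0.0184  1.6468  6.7315]
 [10.7     3.9622 -0.05    1.6128  9.1677]
 [10.75    4.01   -0.0228  1.3912  9.1677]
 [12.8     7.0971  0.0483  1.5734 14.3276]]
full [0.7979 0.0689 0.0953 0.0068 0.0055 0.0406 0.0032 0.0106] cost 9.971397735421188 [-0.0043  0.012  -0.0042  0.0014 -0.0024 -0.0138  0.0113  0.0025]
th,w now 7.163364895955224 1.3743064820779771 w range 11.0+ [(np.float64(10.8), np.float64(1.098)), (np.float64(11.0), np.float64(1.377)), (np.float64(11.2), np.float64(1.492)), (np.float64(11.4), np.float64(1.525)), (np.float64(11.6), np.float64(1.531)), (np.float64(11.8), np.float64(1.532)), (np.float64(12.0), np.float64(1.534)), (np.float64(12.2), np.float64(1.538)), (np.float64(12.4), np.float64(1.547)), (np.float64(12.6), np.float64(1.559)), (np.float64(12.8), np.float64(1.575))]
sd [0.064  0.0066 0.0074 0.0023 0.002  0.0034 0.0048 0.0053]
```

```bash
python3 - <<'E'
s=open("step.py").read()
s=s.replace('D["k"].append([tm+.05,D["k"][-1][1]])','st=ctrl.state();ph=crank(st)[1];D["k"].append([tm+.05,un(ph,D["k"][-1][1])])')
s=s.replace("m,f,c=par;","m,f,c,v,ds,g=par[:6];").replace(".006*np.tanh(s/.02)+.034*m*np.sin(th)-.01*w","ds*np.tanh(s/.02)+g*np.sin(th)-v*w")
i=s.index("        T,Th,_=run(q);return");j=s.index("    if len(K)>4")
s=s[:i]+'''        T,Th,_=run(q);a=np.interp(M[:,0],T,Th);return np.r_[(a+q[6]*np.cos(a)+q[7]*np.sin(a)-M[:,1])/.007,(q-q0)/[.15,.012,.01,.003,.002,.01,.015,.015]]
    q0=np.array([1.05,.06,.09,.01,.006,.036,0,0])
'''+s[j:]
s=s.replace("least_squares(res,p,diff_step=1e-3)","least_squares(res,p,diff_step=1e-3,bounds=([.83]+[-1]*7,[1.4]+[1]*7))").replace("s.fun[:-3][-4:]*.018","s.fun[:-8][-4:]*.007")
s=s.replace("m,f,c=p;O=","m,f,c,v,ds,g=p[:6];O=").replace("tau=.061*m*acc+f+.01*b-.034*m*np.sin(am)","tau=.061*m*acc+f+v*b-g*np.sin(am)").replace("(tau-.006)/c","(tau-ds)/c")
open("step.py","w").write(s)
import json
D=json.load(open("run.json"));D["p"]=[.85,.066,.094,.007,.0055,.04,.003,.01]
D["k"][-1][1]+=.022
json.dump(D,open("run.json","w"))
E
cat > refit.py <<'E'
import sys
a=open("step.py").read().replace('if cam!="none":\n    for c in cam.split(","):','if 1:\n    for c in []:')
exec(a)
E
O0=2.1 python3 refit.py none 7 1.585
```

```text
par [0.83   0.0686 0.0975 0.0081 0.0056 0.0415 0.0029 0.0103] res [-0.0032 -0.0142  0.0111  0.0034]
t 12.85 phi 1.783 r 0.0610 h 0.0036 lead 0.000 width 0.0318 F [-3.9  0.1  7.6] | th 7.166 (0.883) w 1.418
[[-0.6,0.26,0.13],[-0.53,0.32,0.11],[-0.44,0.42,0.09],[-0.34,0.48,0.08],[-0.24,0.53,0.05],[-0.13,0.58,0.02],[-0.02,0.58,0.01],[0.1,0.59,-0.02],[0.21,0.57,-0.05],[0.32,0.52,-0.07]]
[[0.44,0.45,-0.09],[0.53,0.36,-0.11],[0.61,0.23,-0.13],[0.67,0.09,-0.14],[0.69,-0.07,-0.15],[0.67,-0.24,-0.14],[0.61,-0.42,-0.13],[0.5,-0.57,-0.11],[0.35,-0.7,-0.07],[0.16,-0.78,-0.04]]
[[-0.05,-0.81,0.01],[-0.27,-0.77,0.06],[-0.46,-0.68,0.1],[-0.63,-0.53,0.13],[-0.75,-0.32,0.16],[-0.81,-0.11,0.17],[-0.8,0.13,0.17],[-0.73,0.34,0.16],[-0.6,0.52,0.13],[-0.44,0.65,0.09]]
[[-0.26,0.73,0.06],[-0.06,0.76,0.01],[0.12,0.73,-0.03],[0.28,0.67,-0.06],[0.42,0.56,-0.09],[0.51,0.43,-0.11],[0.58,0.3,-0.12],[0.62,0.15,-0.13],[0.61,0.02,-0.13],[0.59,-0.1,-0.13]]
[[0.55,-0.22,-0.11],[0.49,-0.33,-0.1],[0.4,-0.41,-0.09],[0.33,-0.48,-0.07],[0.22,-0.53,-0.05],[0.12,-0.57,-0.02],[0.01,-0.59,-0.01],[-0.1,-0.58,0.03],[-0.22,-0.57,0.04],[-0.34,-0.52,0.07]]
[[-0.44,-0.44,0.1],[-0.55,-0.35,0.12],[-0.62,-0.22,0.13],[-0.68,-0.08,0.14],[-0.69,0.09,0.15],[-0.67,0.27,0.14],[-0.6,0.44,0.13],[-0.49,0.59,0.1],[-0.32,0.72,0.07],[-0.13,0.79,0.03]]
[[0.08,0.81,-0.02],[0.29,0.77,-0.06],[0.5,0.66,-0.11],[0.65,0.49,-0.14],[0.76,0.3,-0.16],[0.81,0.07,-0.17],[0.79,-0.16,-0.17],[0.72,-0.37,-0.15],[0.58,-0.54,-0.12],[0.41,-0.67,-0.09]]
w [1.48, 1.52, 1.55, 1.56, 1.57, 1.58, 1.58, 1.58, 1.58, 1.58, 1.58, 1.58, 1.58, 1.58, 1.59, 1.59, 1.59, 1.59, 1.59, 1.59, 1.59, 1.59, 1.59, 1.59, 1.59, 1.59, 1.59, 1.59, 1.59, 1.59, 1.58, 1.58, 1.58, 1.58, 1.58, 1.58, 1.58, 1.58, 1.58, 1.58, 1.58, 1.58, 1.58, 1.58, 1.58, 1.58, 1.58, 1.58, 1.58, 1.58, 1.59, 1.59, 1.59, 1.59, 1.59, 1.59, 1.59, 1.59, 1.59, 1.59, 1.59, 1.59, 1.59, 1.59, 1.59, 1.59, 1.59, 1.59, 1.59, 1.59] O 2.6 th end 18.23
```

```bash

python3 -m handwheel '{"gripper":[1,1,1,1,1,1,1,1,1,1],"xyz":[[-0.6,0.26,0.13],[-0.53,0.32,0.11],[-0.44,0.42,0.09],[-0.34,0.48,0.08],[-0.24,0.53,0.05],[-0.13,0.58,0.02],[-0.02,0.58,0.01],[0.1,0.59,-0.02],[0.21,0.57,-0.05],[0.32,0.52,-0.07]],"spin":[0,0,0,0,0,0,0,0,0,0]}'
python3 -m handwheel '{"gripper":[1,1,1,1,1,1,1,1,1,1],"xyz":[[0.44,0.45,-0.09],[0.53,0.36,-0.11],[0.61,0.23,-0.13],[0.67,0.09,-0.14],[0.69,-0.07,-0.15],[0.67,-0.24,-0.14],[0.61,-0.42,-0.13],[0.5,-0.57,-0.11],[0.35,-0.7,-0.07],[0.16,-0.78,-0.04]],"spin":[0,0,0,0,0,0,0,0,0,0]}' | head -2
python3 -m handwheel '{"gripper":[1,1,1,1,1,1,1,1,1,1],"xyz":[[-0.05,-0.81,0.01],[-0.27,-0.77,0.06],[-0.46,-0.68,0.1],[-0.63,-0.53,0.13],[-0.75,-0.32,0.16],[-0.81,-0.11,0.17],[-0.8,0.13,0.17],[-0.73,0.34,0.16],[-0.6,0.52,0.13],[-0.44,0.65,0.09]],"spin":[0,0,0,0,0,0,0,0,0,0]}'
python3 -c "
from geo import *
print(crank())"
```

```text
clock: 13.85
tool_pos: [0.5003, -0.1158, 0.2481]
ee_rot: [[0.892, 0.452, -0.0], [0.452, -0.892, -0.0], [-0.001, 0.0, -1.0]]
wrist_force: [-0.7, 4.3, 6.3]
width: 0.0323
grip_force: 20.0
clock: 14.85
tool_pos: [0.578, -0.0384, 0.27]
clock: 15.85
tool_pos: [0.4642, -0.0604, 0.2464]
ee_rot: [[0.892, 0.453, -0.004], [0.453, -0.892, 0.001], [-0.003, -0.002, -1.0]]
wrist_force: [-6.9, -0.1, 7.6]
width: 0.0317
grip_force: 20.0
(15.85, np.float64(2.655183864450196), np.float64(0.0597385460608297), np.float64(0.003459840460967298))
```

Tracking is good, so I'll run the next three calls.

```bash

python3 -m handwheel '{"gripper":[1,1,1,1,1,1,1,1,1,1],"xyz":[[-0.26,0.73,0.06],[-0.06,0.76,0.01],[0.12,0.73,-0.03],[0.28,0.67,-0.06],[0.42,0.56,-0.09],[0.51,0.43,-0.11],[0.58,0.3,-0.12],[0.62,0.15,-0.13],[0.61,0.02,-0.13],[0.59,-0.1,-0.13]],"spin":[0,0,0,0,0,0,0,0,0,0]}' | head -2
python3 -m handwheel '{"gripper":[1,1,1,1,1,1,1,1,1,1],"xyz":[[0.55,-0.22,-0.11],[0.49,-0.33,-0.1],[0.4,-0.41,-0.09],[0.33,-0.48,-0.07],[0.22,-0.53,-0.05],[0.12,-0.57,-0.02],[0.01,-0.59,-0.01],[-0.1,-0.58,0.03],[-0.22,-0.57,0.04],[-0.34,-0.52,0.07]],"spin":[0,0,0,0,0,0,0,0,0,0]}' | head -2
python3 -m handwheel '{"gripper":[1,1,1,1,1,1,1,1,1,1],"xyz":[[-0.44,-0.44,0.1],[-0.55,-0.35,0.12],[-0.62,-0.22,0.13],[-0.68,-0.08,0.14],[-0.69,0.09,0.15],[-0.67,0.27,0.14],[-0.6,0.44,0.13],[-0.49,0.59,0.1],[-0.32,0.72,0.07],[-0.13,0.79,0.03]],"spin":[0,0,0,0,0,0,0,0,0,0]}'
python3 -m handwheel '{"gripper":[1,1,1,1,1,1,1,1,1,1],"xyz":[[0.08,0.81,-0.02],[0.29,0.77,-0.06],[0.5,0.66,-0.11],[0.65,0.49,-0.14],[0.76,0.3,-0.16],[0.81,0.07,-0.17],[0.79,-0.16,-0.17],[0.72,-0.37,-0.15],[0.58,-0.54,-0.12],[0.41,-0.67,-0.09]],"spin":[0,0,0,0,0,0,0,0,0,0]}'
O0=2.6 python3 step.py side 1 1.58
```

```text
clock: 16.85
tool_pos: [0.565, -0.1042, 0.2613]
clock: 17.85
tool_pos: [0.5474, -0.0066, 0.2674]
clock: 18.85
tool_pos: [0.4703, -0.0864, 0.2451]
ee_rot: [[0.892, 0.452, -0.003], [0.452, -0.892, -0.001], [-0.003, -0.001, -1.0]]
wrist_force: [-5.1, -0.4, 6.7]
width: 0.0317
grip_force: 20.0
clock: 19.85
tool_pos: [0.5828, -0.0588, 0.2689]
ee_rot: [[0.892, 0.452, -0.004], [0.452, -0.892, 0.0], [-0.004, -0.002, -1.0]]
wrist_force: [-23.0, -3.1, 7.3]
width: 0.0319
grip_force: 20.0
par [0.83   0.0716 0.0953 0.0071 0.0096 0.0403 0.0055 0.0037] res [-0.0084  0.0178  0.02   -0.0103]
t 19.90 phi -0.382 r 0.0611 h 0.0033 lead -0.024 width 0.0319 F [-15.8   2.2   9.4] | th 18.385 (-0.464) w 1.409
[[0.15,-0.81,-0.04],[-0.02,-0.77,-0.0],[-0.19,-0.71,0.04],[-0.34,-0.62,0.07],[-0.46,-0.5,0.1],[-0.53,-0.37,0.11],[-0.58,-0.24,0.13],[-0.61,-0.11,0.12],[-0.59,0.02,0.13],[-0.57,0.14,0.12]]
w [1.48, 1.52, 1.54, 1.56, 1.57, 1.57, 1.57, 1.58, 1.58, 1.58] O 2.0 th end 19.93
```

```bash
O0=2.4 python3 refit.py none 3 1.3 | cut -c1-400
```

```text
par [0.83   0.0716 0.0953 0.0071 0.0096 0.0403 0.0055 0.0037] res [-0.0084  0.0178  0.02   -0.0103]
t 19.90 phi -0.382 r 0.0610 h 0.0033 lead 0.000 width 0.0319 F [-15.8   2.2   9.4] | th 18.385 (-0.464) w 1.409
[[0.12,-0.62,-0.04],[0.04,-0.61,-0.01],[-0.08,-0.61,0.02],[-0.2,-0.57,0.04],[-0.29,-0.51,0.06],[-0.38,-0.43,0.08],[-0.44,-0.34,0.1],[-0.47,-0.24,0.1],[-0.51,-0.15,0.11],[-0.5,-0.06,0.1]]
[[-0.5,0.04,0.11],[-0.48,0.11,0.1],[-0.45,0.2,0.1],[-0.4,0.26,0.08],[-0.36,0.33,0.08],[-0.3,0.38,0.06],[-0.23,0.42,0.05],[-0.17,0.46,0.04],[-0.09,0.49,0.02],[-0.01,0.5,-0.0]]
[[0.07,0.51,-0.02],[0.17,0.49,-0.03],[0.25,0.48,-0.06],[0.33,0.42,-0.07],[0.42,0.37,-0.09],[0.49,0.28,-0.1],[0.56,0.19,-0.12],[0.59,0.07,-0.12],[0.61,-0.05,-0.13],[0.61,-0.19,-0.13]]
w [1.37, 1.34, 1.32, 1.31, 1.31, 1.3, 1.3, 1.3, 1.3, 1.3, 1.3, 1.3, 1.3, 1.3, 1.3, 1.3, 1.3, 1.3, 1.3, 1.3, 1.3, 1.3, 1.3, 1.3, 1.3, 1.3, 1.3, 1.3, 1.3, 1.3] O 2.2 th end 22.31
```

```bash

python3 -m handwheel '{"gripper":[1,1,1,1,1,1,1,1,1,1],"xyz":[[0.12,-0.62,-0.04],[0.04,-0.61,-0.01],[-0.08,-0.61,0.02],[-0.2,-0.57,0.04],[-0.29,-0.51,0.06],[-0.38,-0.43,0.08],[-0.44,-0.34,0.1],[-0.47,-0.24,0.1],[-0.51,-0.15,0.11],[-0.5,-0.06,0.1]],"spin":[0,0,0,0,0,0,0,0,0,0]}' | head -2
python3 -m handwheel '{"gripper":[1,1,1,1,1,1,1,1,1,1],"xyz":[[-0.5,0.04,0.11],[-0.48,0.11,0.1],[-0.45,0.2,0.1],[-0.4,0.26,0.08],[-0.36,0.33,0.08],[-0.3,0.38,0.06],[-0.23,0.42,0.05],[-0.17,0.46,0.04],[-0.09,0.49,0.02],[-0.01,0.5,0]],"spin":[0,0,0,0,0,0,0,0,0,0]}' | head -2
python3 -m handwheel '{"gripper":[1,1,1,1,1,1,1,1,1,1],"xyz":[[0.07,0.51,-0.02],[0.17,0.49,-0.03],[0.25,0.48,-0.06],[0.33,0.42,-0.07],[0.42,0.37,-0.09],[0.49,0.28,-0.1],[0.56,0.19,-0.12],[0.59,0.07,-0.12],[0.61,-0.05,-0.13],[0.61,-0.19,-0.13]],"spin":[0,0,0,0,0,0,0,0,0,0]}' | head -2
O0=1.8 python3 step.py side 1 0.9
```

```text
clock: 20.9
tool_pos: [0.4968, -0.0076, 0.2578]
clock: 21.9
tool_pos: [0.4742, -0.0943, 0.2452]
clock: 22.9
tool_pos: [0.5693, -0.1009, 0.2622]
par [0.83   0.066  0.0924 0.0093 0.01   0.0401 0.0062 0.0067] res [ 0.0183  0.0211 -0.0075 -0.0022]
t 22.95 phi -1.140 r 0.0609 h 0.0033 lead -0.001 width 0.0317 F [-21.2  18.6  11.4] | th 22.402 (-2.731) w 1.126
[[0.36,-0.26,-0.09],[0.38,-0.31,-0.08],[0.35,-0.39,-0.07],[0.28,-0.47,-0.07],[0.2,-0.52,-0.04],[0.11,-0.57,-0.02],[-0.01,-0.58,0.0],[-0.12,-0.58,0.03],[-0.24,-0.55,0.05],[-0.33,-0.5,0.07]]
w [1.04, 0.98, 0.95, 0.93, 0.92, 0.91, 0.91, 0.9, 0.9, 0.9] O 2.0 th end 23.35
```

```bash

python3 -m handwheel '{"gripper":[1,1,1,1,1,1,1,1,1,1],"xyz":[[0.36,-0.26,-0.09],[0.38,-0.31,-0.08],[0.35,-0.39,-0.07],[0.28,-0.47,-0.07],[0.2,-0.52,-0.04],[0.11,-0.57,-0.02],[-0.01,-0.58,0],[-0.12,-0.58,0.03],[-0.24,-0.55,0.05],[-0.33,-0.5,0.07]],"spin":[0,0,0,0,0,0,0,0,0,0]}' | head -2
O0=1.8 python3 step.py side 2 0.65
```

```text
clock: 23.95
tool_pos: [0.5458, -0.007, 0.2674]
par [0.83   0.071  0.0956 0.0078 0.0103 0.0423 0.0072 0.0109] res [ 0.0194 -0.0066 -0.0081  0.006 ]
t 24.00 phi 0.719 r 0.0603 h 0.0038 lead 0.017 width 0.0317 F [ 7.4 22.7  3.6] | th 23.361 (-1.772) w 0.718
[[-0.36,-0.34,0.09],[-0.42,-0.29,0.09],[-0.47,-0.22,0.1],[-0.5,-0.13,0.1],[-0.52,-0.03,0.11],[-0.51,0.05,0.11],[-0.5,0.15,0.11],[-0.46,0.23,0.1],[-0.41,0.31,0.08],[-0.36,0.38,0.08]]
[[-0.28,0.43,0.06],[-0.2,0.47,0.04],[-0.12,0.49,0.03],[-0.04,0.5,0.01],[0.04,0.5,-0.01],[0.12,0.47,-0.03],[0.2,0.45,-0.04],[0.25,0.4,-0.05],[0.31,0.35,-0.07],[0.35,0.29,-0.08]]
w [0.69, 0.67, 0.66, 0.66, 0.66, 0.65, 0.65, 0.65, 0.65, 0.65, 0.65, 0.65, 0.65, 0.65, 0.65, 0.65, 0.65, 0.65, 0.65, 0.65] O 1.5 th end 24.67
```

```bash

python3 -m handwheel '{"gripper":[1,1,1,1,1,1,1,1,1,1],"xyz":[[-0.36,-0.34,0.09],[-0.42,-0.29,0.09],[-0.47,-0.22,0.1],[-0.5,-0.13,0.1],[-0.52,-0.03,0.11],[-0.51,0.05,0.11],[-0.5,0.15,0.11],[-0.46,0.23,0.1],[-0.41,0.31,0.08],[-0.36,0.38,0.08]],"spin":[0,0,0,0,0,0,0,0,0,0]}' | head -2
python3 -m handwheel '{"gripper":[1,1,1,1,1,1,1,1],"xyz":[[-0.28,0.43,0.06],[-0.2,0.47,0.04],[-0.12,0.49,0.03],[-0.04,0.5,0.01],[0.04,0.5,-0.01],[0.12,0.47,-0.03],[0.2,0.45,-0.04],[0.25,0.4,-0.05]],"spin":[0,0,0,0,0,0,0,0]}' | head -2
O0=1.4 python3 step.py side 1 0.6
```

```text
clock: 25.0
tool_pos: [0.4638, -0.0518, 0.2471]
clock: 25.8
tool_pos: [0.4997, -0.1176, 0.2477]
par [ 0.8695  0.0604  0.0889  0.0121  0.011   0.0339 -0.0037  0.0011] res [-0.0199 -0.0169  0.0516 -0.0197]
t 25.85 phi -2.430 r 0.0611 h 0.0035 lead -0.039 width 0.0312 F [ 6.8 17.3  5.6] | th 24.824 (-0.309) w 0.669
[[0.29,0.23,-0.06],[0.29,0.24,-0.06],[0.32,0.19,-0.07],[0.33,0.16,-0.07],[0.35,0.1,-0.07],[0.35,0.07,-0.08],[0.35,0.02,-0.07],[0.34,-0.03,-0.08],[0.34,-0.06,-0.07],[0.32,-0.1,-0.07]]
w [0.64, 0.62, 0.62, 0.61, 0.61, 0.6, 0.6, 0.6, 0.6, 0.6] O 1.1 th end 25.44
```

```bash

python3 -m handwheel '{"gripper":[1,1,1,1,1,1,1,1,1],"xyz":[[0.29,0.23,-0.06],[0.29,0.24,-0.06],[0.32,0.19,-0.07],[0,0,0],[0,0,0],[0,0,0],[0,0,0],[0,0,0],[0,0,0]],"spin":[0,0,0,0,0,0,0,0,0]}' | head -2
python3 - <<'E'
from geo import *
print(lug(),lug("top"),lug(),crank())
im=ctrl.camera("side")[0][:,:,::-1];cv2.imwrite("pics/stop.png",cv2.resize(im[135:285,220:420],(800,600),interpolation=cv2.INTER_CUBIC))
E
```

```text
clock: 26.75
tool_pos: [0.5208, -0.1216, 0.2514]
(26.75, -0.016719823015180994, 114) (26.8, 0.02938335561860702, 144) (26.85, -0.013023265546740076, 120) (26.9, np.float64(-2.0835263573508453), np.float64(0.060060022816874496), np.float64(0.0035310406479517565))
```

View pics/stop.png

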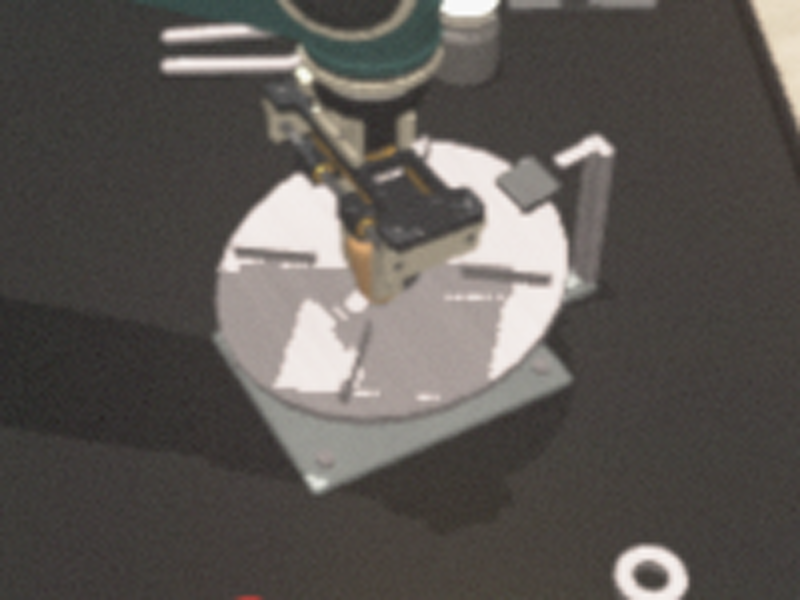

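The lug sits squarely at the pointer finger. Lug is at about (528,183) in the crop and the fingertip is at (558,160). Before I let go, I'll refit on all the data to check that the held speed really stayed in the band, since there's still time to repeat.

```bash
python3 - <<'E'
import json
D=json.load(open("run.json"));P=D["plan"]
t=D["k"][-1][0]
for i in range(3):D["k"].append([t+.1*(i+1),P[i]])
D["k"].append([26.95,P[2]])
D["m"]+=[[26.75,25.1327-.0167],[26.8,25.1327+.029],[26.85,25.1327-.013]];json.dump(D,open("run2.json","w"))
E
cat > fin.py <<'E'
import sys;sys.argv=["x","none","0","1"]
s=open("step.py").read().replace('F="run.json"','F="run2.json"').replace('json.dump(D,open(F,"w"))','')
exec(s)
M=np.array(D["m"]);q0=np.array([1.0,.06,.09,.01,.006,.034,0,0])
for lo in(.83,.95,1.1):
    def res(q):
        T,Th,_=run(q);a=np.interp(M[:,0],T,Th);return np.r_[(a+q[6]*np.cos(a)+q[7]*np.sin(a)-M[:,1])/.01,(q-q0)/[.15,.012,.01,.003,.003,.007,.02,.02]]
    s=least_squares(res,np.r_[lo+.02,q0[1:]],diff_step=1e-3,bounds=([lo]+[-1]*7,[1.4]+[1]*7))
    T,Th,W=run(s.x);k=(T>13)&(T<19.8);print(s.x,s.cost,"band",W[k].min(),W[k].max(),"in-band from",T[(T<13.5)&(W<1.36)].max()); print((s.fun[:len(M)]*.01).round(3), "wmax",W.max())
E
python3 fin.py
```

```text
t 26.95 phi -2.083 r 0.0600 h 0.0036 lead 0.000 width 0.0317 F [-1.4  9.3  7. ] | th 25.103 (-0.030) w -0.000
[ 0.8887  0.0588  0.0897  0.0128  0.0097  0.0339 -0.0051  0.0016] 40.30169283896663 band 1.5067983557506472 1.6268771999182037 in-band from 10.944999999999883
[ 0.005  0.018 -0.007  0.01  -0.01  -0.024  0.003  0.036 -0.025 -0.018
  0.055 -0.003  0.012 -0.033  0.009] wmax 1.680651274832657
[ 0.95    0.0624  0.0957  0.0134  0.0096  0.0359 -0.0062  0.0004] 40.83953777344117 band 1.5069935208716867 1.62877907911804 in-band from 10.944999999999883
[ 0.006  0.017 -0.007  0.009 -0.011 -0.024  0.003  0.037 -0.024 -0.019
  0.055 -0.003  0.012 -0.033  0.009] wmax 1.6784269233042266
[ 1.1     0.0713  0.1104  0.0147  0.0092  0.0404 -0.009  -0.0026] 45.31987572833413 band 1.5070409686469788 1.6340206329292188 in-band from 10.939999999999884
[ 0.009  0.017 -0.009  0.006 -0.013 -0.023  0.004  0.04  -0.023 -0.021
  0.054 -0.004  0.013 -0.033  0.009] wmax 1.6725462176392394
```

The speed stayed at 1.51–1.63 rad/s for about 7 s under every fit. Now I'll release and rise.

```bash

python3 -m handwheel '{"gripper":[0,0,0,0,0,0,0,0,0,0],"xyz":[[0,0,0],[0,0,0],[0,0,0],[0,0,0],[0,0,0],[0,0,0],[0,0,0],[0,0,0],[0,0,0],[0,0,0]],"spin":[0,0,0,0,0,0,0,0,0,0]}'
python3 -m handwheel '{"gripper":[0,0,0,0,0,0,0,0,0,0],"xyz":[[0,0,-0.3],[0,0,-0.8],[0,0,-1],[0,0,-1],[0,0,-1],[0,0,-1],[0,0,-1],[0,0,-0.6],[0,0,0],[0,0,0]],"spin":[0,0,0,0,0,0,0,0,0,0]}'
python3 - <<'E'
from geo import *
print(lug(),lug("top"),lug(),ctrl.state()["wrist_force"])
im=ctrl.camera("side")[0][:,:,::-1];cv2.imwrite("pics/end.png",cv2.resize(im[135:285,220:420],(800,600),interpolation=cv2.INTER_CUBIC))
E
```

```text
clock: 27.95
tool_pos: [0.5203, -0.1223, 0.2511]
ee_rot: [[0.892, 0.452, -0.0], [0.452, -0.892, 0.0], [0.0, -0.0, -1.0]]
wrist_force: [0.2, -0.2, 0.2]
width: 0.0932
grip_force: 0.0
clock: 28.95
tool_pos: [0.5203, -0.1223, 0.3849]
ee_rot: [[0.892, 0.452, -0.0], [0.452, -0.892, 0.0], [-0.0, -0.0, -1.0]]
wrist_force: [-0.3, -0.8, 1.1]
width: 0.0933
grip_force: 0.0
(28.95, -0.014077310449480653, 120) (29.0, 0.03742462001798812, 131) (29.05, -0.017337960014426567, 121) [1.2757 0.4272 0.2223]
```

View pics/end.png

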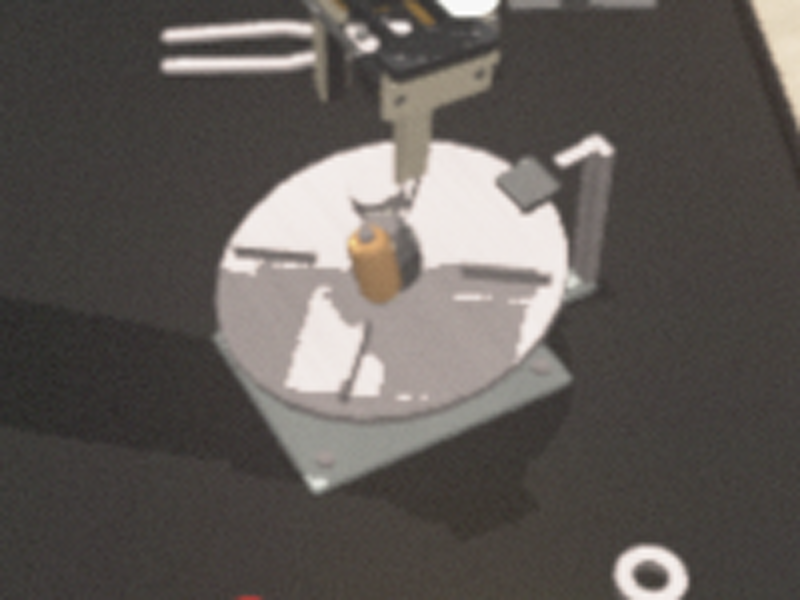

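The open gripper is well above the knob at (375,265), and the lug is still at the pointer at (528,183).

```bash
python3 -c "
from plant import ctrl
print(ctrl.finish_job())"
```

```text
the job is handed in; nothing more can be done
None
```

Job handed in, result not reported back: by my fit to the camera images the disc ran at about 1.51–1.63 rad/s for roughly 7 s without passing about 1.7 rad/s, it now rests with the lug within about 6 mm of the pointer, and the open gripper is clear of the knob.

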